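Hang a lift-off hinge leaf on the type cabinet and hold it for screwing

TASK

Take the long hinge pin from the pin block and push it down into the upright knuckle of the leaf already screwed to the cabinet stile, right to the bottom. Then take the loose hinge leaf (the plate with a knuckle) from the slotted rack, lower its knuckle over the pin until it rests on the fixed knuckle, and swing its plate flat against the door stile. Finish while still gripping the leaf and pressing it flat against the stile with a light steady push, ready for the screws; do not let go, and leave the other things on the bench where they are.

Things in the scene. Friction and masses are not known exactly. Their poses are not given: they have to be found in the camera images.
- pin_center (a point): Centre of the long hinge pin: plain steel rod, 10 mm diameter, 85 mm long, both ends tapered over the last 6 mm to 4.4 mm. z axis along the rod. It stands upright in one of the two 30 mm deep, 11.5 mm wide holes of the pin block, 55 mm of it showing. Either hole.
- pin_foot (a point): Centre of the lower end face of the long hinge pin (42.5 mm below its centre).
- short_pin_center (a point): Centre of a bystander: a similar steel rod, 10 mm diameter but only 60 mm long (30 mm showing), in the other hole, 70 mm from the first. Not to be used.
- pinblock: Fixed light wooden block holding the two pins, 60 (x) x 130 (y) x 45 mm high; origin at the centre of its underside; holes at y = -35 and +35 mm.
- jamb_eye (a point): The fixed knuckle's open mouth: centre of its top end, 70 mm above the table. Knuckle: upright steel tube, 24 mm outside, bore 12 mm, 45 mm deep to a solid floor; z up along the bore. The fully inserted pin stands 40 mm above this point. x points from the knuckle towards the wooden stiles, whose front faces (facing -x) lie in one plane 13 mm in +x from the bore axis.
- jamb: The fixed fixture; origin on the knuckle's axis at table height, axes as jamb_eye. On its +y side the cabinet stile (dark wood, x = 13 to 55, y = 16 to 106 mm, top 115 mm above the table) with the fixed steel leaf in front of it (8 mm thick, top 95 mm above the table); on its -y side the door stile.
- stile: The door stile: fixed dark wooden block, no leaf on it yet, against whose front face the loose leaf is held. Its origin is on the fixed knuckle's axis at table height, axes as for jamb_eye; the wood spans x = 13 to 55 mm, y = -16 to -106 mm and reaches 100 mm above the table.
- leaf_center (a point): Centre of the plate of the loose steel hinge leaf (0.32 kg): plate 8 (x) x 65 (y) x 75 mm high, upright in either slot of the rack. On its +y edge an upright tube, the knuckle: 45 mm high, 24 mm outside, 12 mm through bore, lower end level with the plate's; axis 9 mm to -x, 42.5 mm to +y of this point. Its +x face is the flat back that goes against the door stile.
- leaf_eye (a point): Centre of the lower mouth of the loose leaf's knuckle bore; z up along the bore, axes as leaf_center. Hung and flat, its axes are parallel to jamb_eye's and this point meets jamb_eye; the plate then reaches from 70 to 145 mm above the table, so 45 mm of it stands above the door stile.
- blank_center (a point): Centre of a bystander: a plain steel plate of the same 8 x 65 x 75 mm without a knuckle, standing in the other slot of the rack, 75 mm away.
- rack: Fixed wooden rack, 165 (x) x 120 (y) mm, origin at the centre of its underside; its floor, on which the plates stand, is 12 mm above the table; two slots along y at x = -37.5 and +37.5 mm, 11 mm wide, with 22 mm high, 10 mm thick rails (tops 34 mm above the table) beside each.
- planer_center (a point): Bystander: wooden planing block 60 x 110 x 40 mm high lying near the robot; its centre.
- tin_center (a point): Bystander: upright tin, 70 mm diameter, 70 mm high; its centre.
- mallet_grip (a point): Bystander: small mallet lying on the bench; point on its handle.
- brush_grip (a point): Bystander: brush lying on the bench; point on its handle.
- stick: Bystander: steel composing stick, a flat three-sided tray 50 x 220 x 18 mm; origin at the centre of its underside.
Things that resemble listed ones, but are neither listed nor needed, are in the scene too. Of the things shaped like the part that bears leaf_center, the bare steel one is meant.

How it is judged:
By the outcome, as a careful person would: the job done as asked, in the order asked, and still so for the second after the job is handed in, while the arm keeps its last pose, push and grip.
It also fails if it takes over 72 s, if anything falls off the work surface, if the arm or the gripper's body presses on something with over 40 N, if the wrist force passes 120 N, or if a joint passes its speed limit or range.

ROBOT

A 6-joint arm with a two-finger parallel gripper is mounted at the origin on the work surface. World frame = base frame: x ahead of the robot, y to its left, z up, the work surface at z = 0. Lengths are in mm, angles in degrees, forces in N, time in s.
With the tool pointing down it reaches from about 350 to 850 mm from the base axis. Payload 8.1 kg.
Tool frame: the origin (TCP) lies at the very end of the fingers, on their centre line; the grasp point (between the pads) lies 19 mm behind it; z points along the fingers, y is the direction in which the jaws open and shut (so a half turn about z gives the same grasp; the last joint's range is limited). The gripper opens to 85 mm and grips with 20 to 120 N. Pads are 22 mm wide; open, the fingers measure 114 mm over their backs; the gripper's body (76 mm by 85 mm) begins 54 mm behind the grasp point. The pads swing forward as they close: fully open they stand 13 mm farther back than shut.
Start: joints at [-72.903, 7.471, 85.268, -0, 87.261, -4.893], TCP at [224.688, -556.346, 231.292] pointing down, gripper open.
Joint ranges: [-169.43, 169.43], [-51.17, 129.36], [1.28, 143.12], [-76.62, 256.62], [0, 156.53], [-152.29, 152.29]. Speed limits (degrees/s): [136.94, 136.94, 159.86, 180, 180, 180].

INTERFACE

Orientations are given as [roll, pitch, yaw] about the fixed x, y, z axes, in that order (R = Rz(yaw) Ry(pitch) Rx(roll)).
In Python, from bench import sensors, viewer, job gives the robot as it stands.
- The arm moves only by the shell command python3 -m pendant 'ROWS' [FORCE]. ROWS is JSON, one flat list of numbers, 5 for each row, row after row: the shift along the world's x, y, z in mm, then the turn about the world's z in rad, then the finger opening in mm, from 0 to 85.4. In form: [x, y, z, twist, hand, x, y, z, twist, hand, ...]. A call has 1 to 12 rows; each row shifts and turns the pose as measured when the row begins; what a row does not reach is not made up. A row lasts 1/12 s, in which the tool goes at most 41.7 mm and 7.16 degrees, less where a joint would pass 70% of its speed; a pose out of reach is approached as far as the arm can. A call with a gripper value outside its range is refused whole. The fingers move at their own pace and stop on an object; FORCE is the grip in N (left out, the last holds). Time passes only in rows, so rows that do not move let the fingers close. It gives the time, the measured TCP pose, the force and the opening at its end, in the units of the state.
- sensors.sense(): the state, without advancing time (a new reading comes with each control period).
- viewer.snapshot(name): name is "side" or "top"; returns a dict with "frame" (420x560x3 uint8, blue, green, red), "z_map" (420x560 float32, mm along the optical axis (not along the pixel's ray), 0 where there is no reading), "fx", "fy", "cx", "cy" (pixels), "k1" (the pictures are not rectified: a ray, as slopes to the right and down, at radius r is drawn at 1 + k1 r^2 times it, then the intrinsics apply), "view" (4x4, takes a point from world to camera coordinates). Camera axes: x right, y down, z forward; pixel columns grow to the right and rows downward; lengths in mm; the calibration is good to about 2 mm. A picture is of the moment at which its call begins.
- job.hand_in(): hands the job in, once; it reports no verdict.
The state is a dict: "time": time; "joint_pos": joint angles; "qd": joint speeds; "joint_efforts": joint torques, N m; "tool_pos": TCP position; "tcp_rot": TCP orientation; "ft_force": force on the tool from outside, world axes, zero at the start; "wrist_torque": the same for the moment, N m; "finger_gap": finger opening in mm.
Only numpy, scipy, OpenCV 4.12 (cv2) and the standard library are available. Lean on these libraries where they do the work, as an engineer would, in place of code of your own. Each camera call takes 0.05 s, during which the arm holds its last target.

## Working session

There is one attempt and no reset: what is moved stays moved. The work goes in short steps, Python scripts to look and compute and a shell command to move; the robot and the scene stay as the last step left them, time stands still between calls to the robot, and variables do not carry over. Pictures are saved under pics/ and viewed, and the job is handed in when it is done.

```bash
ls -la; mkdir -p pics; python3 - <<'E'
from bench import sensors, viewer
import cv2
print(sensors.sense())
for n in("side","top"):
    s=viewer.snapshot(n); cv2.imwrite(f"pics/{n}0.png",cv2.resize(s["frame"],None,fx=1.42,fy=1.42,interpolation=cv2.INTER_CUBIC))
    print(n,s["fx"],s["fy"],s["cx"],s["cy"],s["k1"],s["view"].round(3).tolist() if hasattr(s["view"],"round") else s["view"])
E
```

```text
total 12
drwxr-xr-x  3 agent agent 4096 Dec  7 03:59 .
drwxr-xr-x 23 root  root  4096 Dec  7 03:59 ..
drwxr-xr-x  2 agent agent 4096 Dec  7 03:59 pics
{'time': 0.0, 'joint_pos': array([-7.29038598e+01,  7.51639570e+00,  8.53304095e+01,  5.51220046e-04,
        8.72622780e+01, -4.89431807e+00]), 'qd': array([ 0.00646145,  0.03041075,  0.05736142,  0.05513059, -0.03720143,
        0.04532249]), 'joint_efforts': array([ 1.76605199e-04, -5.69394958e+01, -5.00551736e+01, -1.55789990e-04,
        1.50359992e-02, -3.96738983e-06]), 'tool_pos': array([ 224.51663892, -555.80187459,  230.22018956]), 'tcp_rot': array([-1.79891361e+02, -9.85530567e-03,  2.19904221e+01]), 'ft_force': array([ 0.95241501,  0.80202776, -0.19443343]), 'wrist_torque': array([ 0.01966398, -0.04054457, -0.05829412]), 'finger_gap': 85.4873431998118}
side 508.9344355234277 508.9344355234277 283.0445700298715 212.10265856315112 -0.09780331340353603 [[-0.762, -0.648, 0.024, 444.738], [-0.397, 0.438, -0.807, 282.289], [0.512, -0.624, -0.591, 1056.559], [0.0, 0.0, 0.0, 1.0]]
top 544.215654978315 544.215654978315 281.56506499987916 210.12443413038082 -0.12012425183097335 [[0.023, -1.0, 0.018, -21.096], [-0.998, -0.024, -0.056, 540.367], [0.056, -0.016, -0.998, 1575.078], [0.0, 0.0, 0.0, 1.0]]
```

View pics/side0.png

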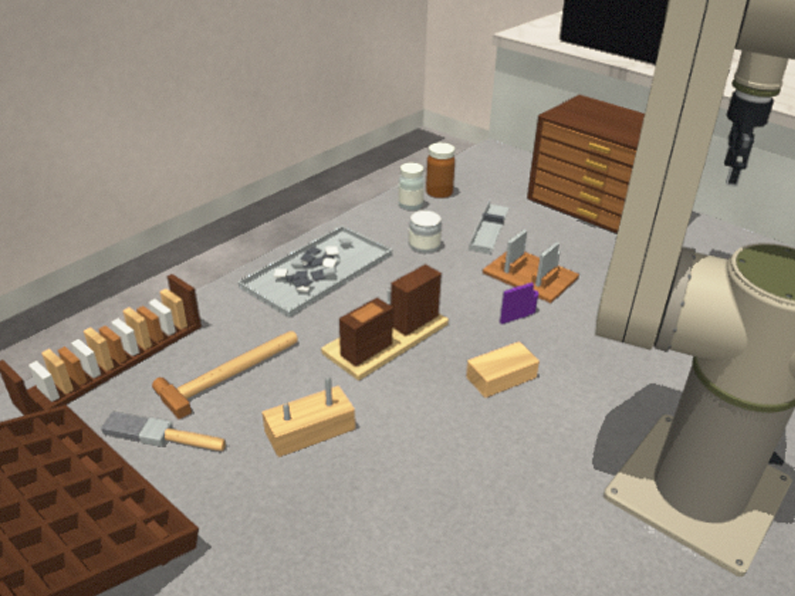

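View pics/top0.png

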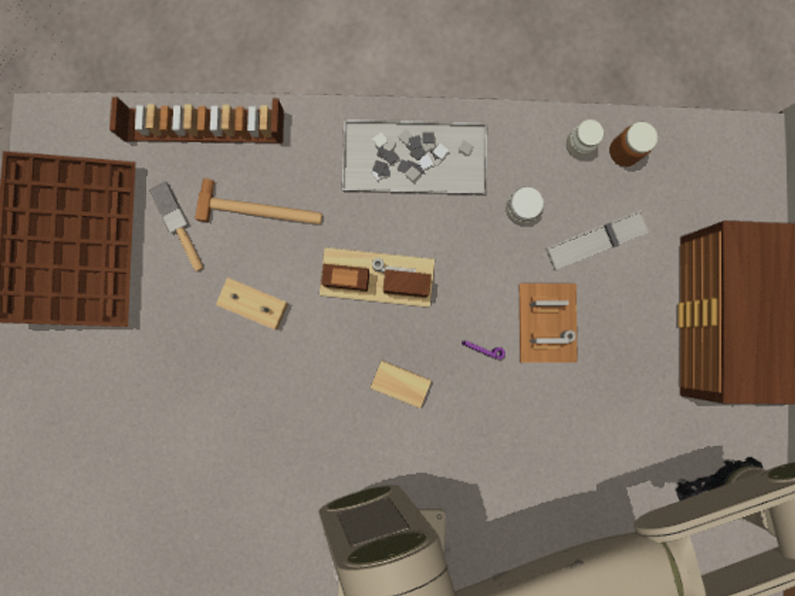

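```bash
cat > h.py <<'E'
import numpy as np, cv2
from bench import sensors, viewer
def snap(n): return viewer.snapshot(n)
def rays(s,u,v):
    xd=(np.asarray(u,float)-s["cx"])/s["fx"]; yd=(np.asarray(v,float)-s["cy"])/s["fy"]
    x,y=xd.copy(),yd.copy()
    for _ in range(20):
        f=1+s["k1"]*(x*x+y*y); x,y=xd/f,yd/f
    return x,y
def cloud(s):
    v,u=np.mgrid[0:420,0:560]; x,y=rays(s,u,v); z=s["z_map"]
    P=np.stack([x*z,y*z,z],-1); V=np.asarray(s["view"])
    W=(P-V[:3,3])@V[:3,:3]; W[z<=0]=np.nan
    return W
def atz(s,u,v,Z):
    "pixel (native) to world at height Z"
    x,y=rays(s,u,v); V=np.asarray(s["view"]); d=np.array([float(x),float(y),1])@V[:3,:3]; c=-V[:3,:3].T@V[:3,3]
    return c+d*(Z-c[2])/d[2]
def proj(s,p):
    V=np.asarray(s["view"]); q=V[:3,:3]@np.asarray(p,float)+V[:3,3]; x,y=q[0]/q[2],q[1]/q[2]; f=1+s["k1"]*(x*x+y*y)
    return np.array([s["cx"]+s["fx"]*x*f,s["cy"]+s["fy"]*y*f])
def crop(s,name,u0,v0,w,h,k):
    im=cv2.resize(s["frame"][v0:v0+h,u0:u0+w],None,fx=k,fy=k,interpolation=cv2.INTER_CUBIC); cv2.imwrite("pics/"+name,im)
E
python3 - <<'E'
from h import *
import pickle
t=snap("top"); s=snap("side"); pickle.dump((t,s),open("s0.pkl","wb"))
a=[]
def c(s,u,v): return cv2.resize(s["frame"][v:v+70,u:u+95],None,fx=4.2,fy=4.2,interpolation=cv2.INTER_CUBIC)
top=np.hstack([c(t,140,180),c(t,220,160)]); bot=np.hstack([c(t,350,190),c(s,330,150)])
cv2.imwrite("pics/c1.png",np.vstack([top,bot]))
top=np.hstack([c(s,180,260),c(s,225,195)]); bot=np.hstack([c(s,225,180),c(t,310,220)])
cv2.imwrite("pics/c2.png",np.vstack([top,bot]))
W=cloud(t)
# regions by height
for nm,(u0,u1,v0,v1) in dict(block=(150,205,190,235),jamb=(222,310,170,220),rack=(362,410,195,258)).items():
    P=W[v0:v1,u0:u1].reshape(-1,3); print(nm,np.histogram(P[:,2],bins=np.arange(-10,160,5))[0].tolist())
E
```

```text
block [147, 649, 576, 109, 9, 6, 4, 4, 9, 93, 409, 344, 62, 4, 1, 4, 8, 2, 0, 2, 4, 3, 1, 0, 0, 0, 0, 0, 0, 0, 0, 0, 0]
jamb [184, 705, 680, 272, 582, 602, 112, 19, 10, 11, 3, 15, 10, 11, 16, 23, 31, 13, 7, 9, 73, 214, 233, 71, 220, 223, 27, 0, 0, 0, 0, 0, 0]
rack [68, 309, 402, 505, 869, 346, 38, 39, 132, 76, 22, 8, 10, 24, 23, 7, 2, 3, 34, 68, 26, 1, 0, 0, 0, 0, 0, 0, 0, 0, 0, 0, 0]
```

View pics/c1.png

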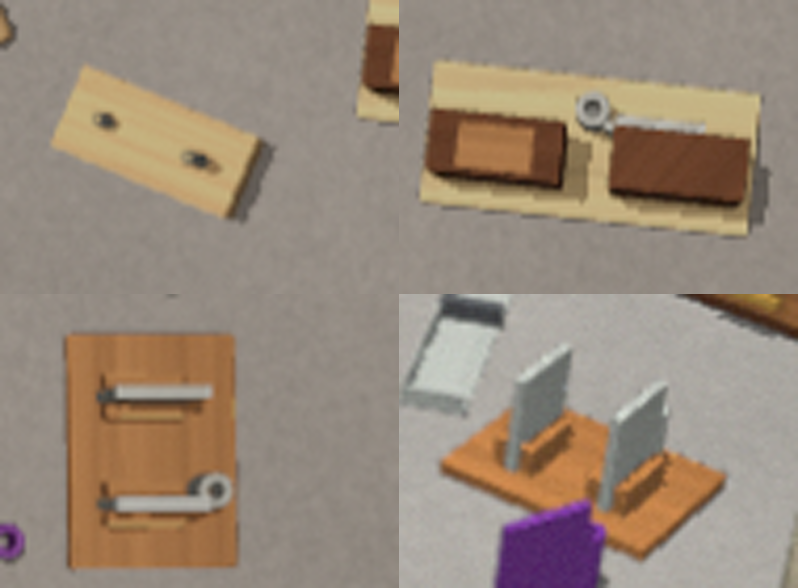

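View pics/c2.png

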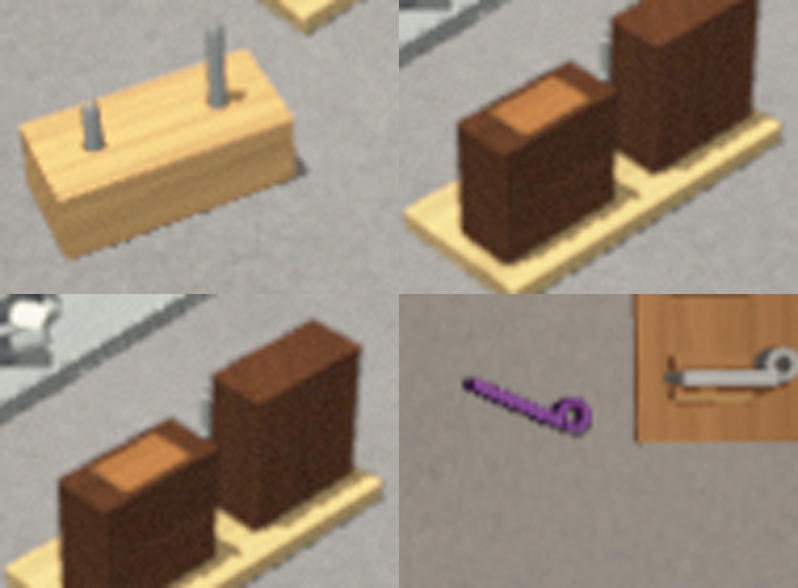

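```bash
python3 - <<'E'
from h import *
import pickle
t,s=pickle.load(open("s0.pkl","rb"))
def c(s,u,v,w=40,h=30,k=10):
    im=cv2.resize(s["frame"][v:v+h,u:u+w],None,fx=k,fy=k,interpolation=cv2.INTER_CUBIC); return im
cv2.imwrite("pics/d1.png",np.vstack([np.hstack([c(t,170,200),c(t,250,172)]),np.hstack([c(t,370,222),c(s,212,260)])]))
E
```

```text
(no output)
```

View pics/d1.png

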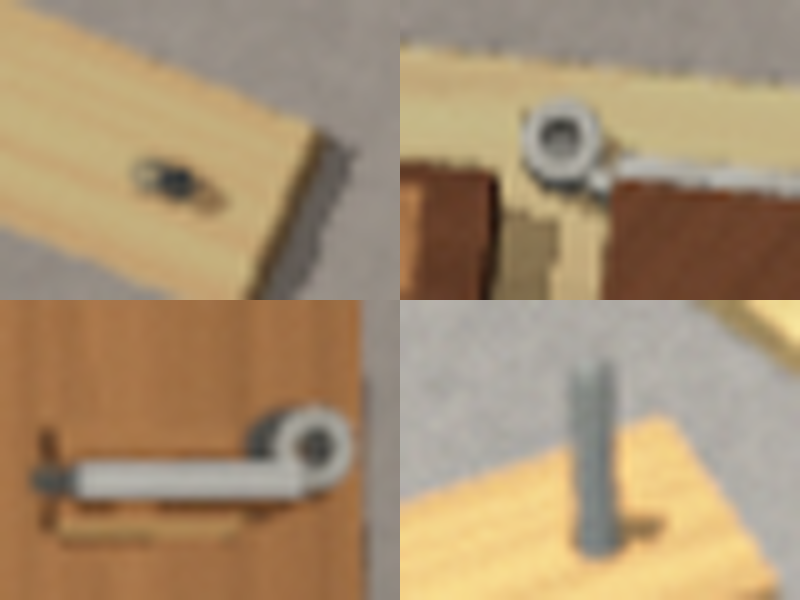

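```bash
python3 - <<'E'
from h import *
import pickle
t,s=pickle.load(open("s0.pkl","rb"))
for n,c,u,v,z in [("pintop S",s,230.85,266,100),("pinbase S",s,231.35,284.3,45),("pintop T",t,184.2,216.6,100),("pinbase T",t,187.8,217.9,45),("jambeye T",t,265.55,185.35,70),("leafknuckle T",t,401.15,236.15,57),
 ("plate left T",t,377.3,239.5,87),("plate right T",t,399.5,239.9,87),
 ("purple",t,(310+573/4.2-95),220+(410-294)/4.2,47)]:
    print(n,atz(c,u,v,z).round(1))
# fixture base plate corners, crop c1 right-top origin (220,160), k4.2
def n(px,py,ox,oy): return ox+(px+.5)/4.2-.5, oy+(py+.5)/4.2-.5
print("jamb base corners (h?)",[atz(t,*n(a-399,b,220,160),12)[:2].round(1).tolist() for a,b in[(434,62),(760,95),(748,235),(421,203)]])
print("door stile top z100",[atz(t,*n(a-399,b,220,160),100)[:2].round(1).tolist() for a,b in[(429,110),(565,123),(562,186),(427,175)]])
print("cab stile top 115",[atz(t,*n(a-399,b,220,160),115)[:2].round(1).tolist() for a,b in[(614,127),(750,139),(742,203),(610,188)]])
print("rack corners",[atz(t,*n(a,b-294,350,190),12)[:2].round(1).tolist() for a,b in[(66,334),(235,334),(237,567),(70,567)]])
W=cloud(t);Ws=cloud(s)
print("side cloud knuckle depth n/a")
for C,nm in((W,"top"),(Ws,"side")):
  P=C.reshape(-1,3)
  for lab,(x0,x1,y0,y1,z0,z1) in dict(doorst=(470,640,10,130,85,115),cabst=(470,640,-90,30,110,140),leaf=(400,540,-320,-180,75,100)).items():
    m=(P[:,0]>x0)&(P[:,0]<x1)&(P[:,1]>y0)&(P[:,1]<y1)&(P[:,2]>z0)&(P[:,2]<z1); q=P[m]
    if m.sum()>5:
      print(nm,lab,m.sum(),q.mean(0).round(1),cv2.minAreaRect(q[:,:2].astype(np.float32)))
E
```

```text
pintop S [508.6 265.6 100. ]
pinbase S [509.6 266.   45. ]
pintop T [511.5 261.9 100. ]
pinbase T [510.3 260.4  45. ]
jambeye T [606.7  39.4  70. ]
leafknuckle T [ 471.9 -352.2   57. ]
plate left T [ 460.7 -277.3   87. ]
plate right T [ 460.9 -340.5   87. ]
purple [ 436.1 -210.6   47. ]
jamb base corners (h?) [[642.3, 151.6], [624.7, -77.1], [526.4, -70.7], [543.3, 157.7]]
door stile top z100 [[599.8, 146.5], [593.3, 56.5], [551.6, 57.4], [556.7, 146.5]]
cab stile top 115 [[590.1, 24.0], [584.4, -65.0], [542.3, -60.7], [550.1, 25.7]]
rack corners [[579.3, -254.6], [582.3, -375.0], [418.4, -378.4], [416.2, -260.0]]
side cloud knuckle depth n/a
top doorst 453 [575.5  85.4 101. ] ((574.7056884765625, 70.83629608154297), (118.81621551513672, 48.56231689453125), 88.4659194946289)
top cabst 469 [566.9 -18.8 115.3] ((566.9756469726562, -18.843116760253906), (89.54800415039062, 41.89487838745117), 85.33181762695312)
top leaf 96 [ 496.3 -288.3   86.3] ((486.3833312988281, -250.3835906982422), (85.7876968383789, 159.6409454345703), 15.539071083068848)
side doorst 600 [569.6  70.7  99.1] ((573.2345581054688, 70.03427124023438), (119.86734008789062, 53.74961471557617), 89.9618911743164)
side cabst 361 [565.7 -13.7 113.6] ((566.40087890625, -15.496742248535156), (92.55740356445312, 46.00489807128906), 85.82703399658203)
side leaf 106 [ 496.2 -292.3   83.3] ((490.6199951171875, -251.7928924560547), (89.83712768554688, 149.6419677734375), 9.89891529083252)
```

Lookalikes. In the top view: the bare steel leaf with its knuckle is at native (389,240), knuckle (401,236). The plain blank is at (387,213), and the purple leaf, which is a decoy, is at (345,248). In the side view: the long pin is at (231,275) and the short pin at (202,285). I'm taking the long pin first.

```bash
python3 -m pendant '[27.5,25.6,0,0.111,50,27.5,25.6,0,0.111,50,27.5,25.6,0,0.111,50,27.5,25.6,0,0.111,50,27.5,25.6,0,0.111,50,27.5,25.6,0,0.111,50,27.5,25.6,0,0.111,50,27.5,25.6,0,0.111,50,27.5,25.6,0,0.111,50,27.5,25.6,0,0.111,50]'; python3 -m pendant '[0,38,0,0,50,0,38,0,0,50,0,38,0,0,50,0,38,0,0,50,0,38,0,0,50,0,38,0,0,50,0,38,0,0,50,0,38,0,0,50,0,38,0,0,50,0,38,0,0,50,0,38,0,0,50,0,38,0,0,50]'
```

```text
time: 1.03
tool_pos: [501.4, -291.9, 228.1]
tcp_rot: [-179.8, 0.1, 87.6]
ft_force: [-0.1, -0.0, 1.7]
finger_gap: 50.4
time: 2.03
tool_pos: [500.7, 186.0, 223.4]
tcp_rot: [-179.6, -0.0, 88.1]
ft_force: [1.4, -0.7, 0.3]
finger_gap: 49.8
```

```bash
python3 -m pendant '[5,38,-20,-0.02,50,5,38,-25,-0.02,50,0,0,-20,0,50,0,0,-18,0,50,0,0,0,0,50,0,0,0,0,50]'; python3 - <<'E'
from h import *
import pickle
t=snap("top"); s=snap("side"); pickle.dump((t,s),open("s1.pkl","wb")); print(sensors.sense()["tool_pos"],sensors.sense()["tcp_rot"])
def c(s,u,v,w=80,h=60,k=5): return cv2.resize(s["frame"][v:v+h,u:u+w],None,fx=k,fy=k,interpolation=cv2.INTER_CUBIC)
cv2.imwrite("pics/e1.png",np.hstack([c(t,145,180),c(s,190,230)]))
E
```

```text
time: 2.53
tool_pos: [507.4, 268.6, 142.2]
tcp_rot: [-179.8, -0.2, 86.3]
ft_force: [-0.1, -0.1, 0.4]
finger_gap: 49.8
[507.78943103 268.17071724 142.97335689] [-179.80796998   -0.26331844   86.27487061]
```

View pics/e1.png

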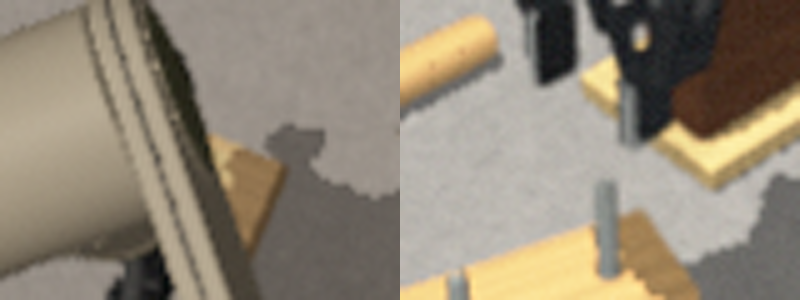

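```bash
python3 - <<'E'
from h import *
import pickle
t,s=pickle.load(open("s1.pkl","rb")); T=np.array([507.8,268.2,142.9]); yaw=np.radians(86.3)
ty=np.array([np.sin(yaw),-np.cos(yaw),0]); tx=np.array([np.cos(yaw),np.sin(yaw),0])
u0,v0,w,h,k=205,225,60,60,10
im=cv2.resize(s["frame"][v0:v0+h,u0:u0+w],None,fx=k,fy=k,interpolation=cv2.INTER_CUBIC)
def d(p,c):
    q=proj(s,p); cv2.circle(im,(int((q[0]+.5-u0)*k),int((q[1]+.5-v0)*k)),3,c,-1)
for sg in(1,-1):
  for l in(11,-11):
    for z,c in((5,(0,0,255)),(0,(0,255,255))): d(T+sg*25*ty+l*tx+[0,0,z],c)
d(T,(0,255,0))
cv2.imwrite("pics/e2.png",im)
E
```

```text
(no output)
```

View pics/e2.png

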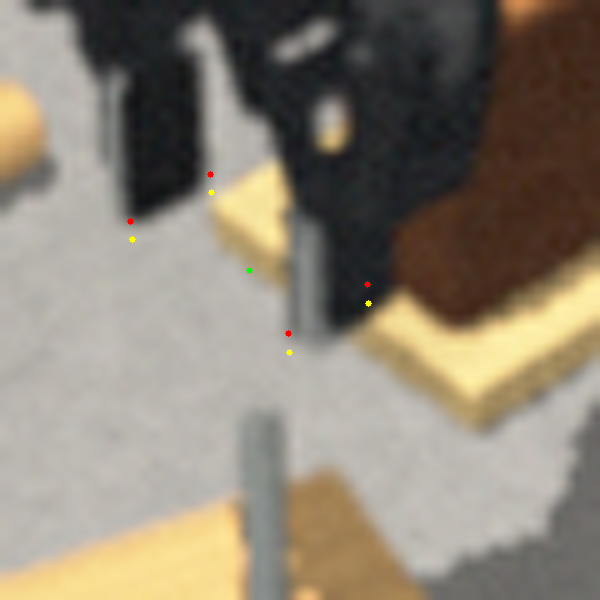

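Side view: the fingers agree with the calibration and straddle the pin, whose top is at (231,266). I'm descending.

```bash
python3 -m pendant '[2,-4.5,-15,0,50,0,0,-15,0,50,0,0,-15,0,50,0,0,-13,0,50,0,0,-8,0,50,0,0,0,0,50,0,0,0,0,50]' 40; python3 - <<'E'
from h import *
s=snap("side"); crop(s,"e3.png",195,225,70,70,8)
E
```

```text
time: 3.22
tool_pos: [517.6, 261.9, 86.2]
tcp_rot: [179.3, -0.7, 85.9]
ft_force: [0.1, 0.8, 0.9]
finger_gap: 49.9
```

View pics/e3.png

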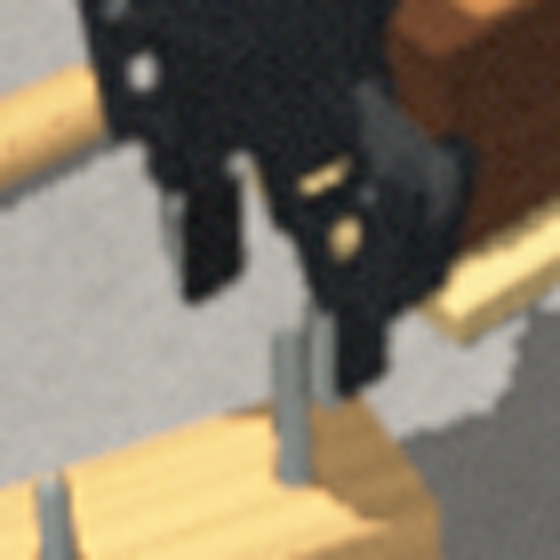

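```bash
python3 -m pendant '[-7.5,1.5,-5,0,50,0,0,-5,0,50,0,0,0,0,50]'; python3 -m pendant '[0,0,0,0,40]'
```

```text
time: 3.52
tool_pos: [510.9, 264.2, 78.0]
tcp_rot: [179.1, -0.8, 85.9]
ft_force: [0.3, 0.3, 0.1]
finger_gap: 49.9
time: 3.6
tool_pos: [510.7, 264.4, 78.1]
tcp_rot: [179.1, -0.8, 85.9]
ft_force: [-0.4, 0.2, 0.2]
finger_gap: 40.3
```

```bash
python3 -m pendant '[0,-0.5,-2.5,0,20,0,0,0,0,14,0,0,0,0,10,0,0,0,0,5,0,0,0,0,5,0,0,0,0,5]' 40; python3 - <<'E'
from h import *
s=snap("side"); crop(s,"e4.png",195,225,70,70,8)
E
```

```text
time: 4.1
tool_pos: [511.0, 264.2, 76.0]
tcp_rot: [179.1, -0.8, 86.0]
ft_force: [0.3, 0.8, 0.0]
finger_gap: 8.4
```

View pics/e4.png

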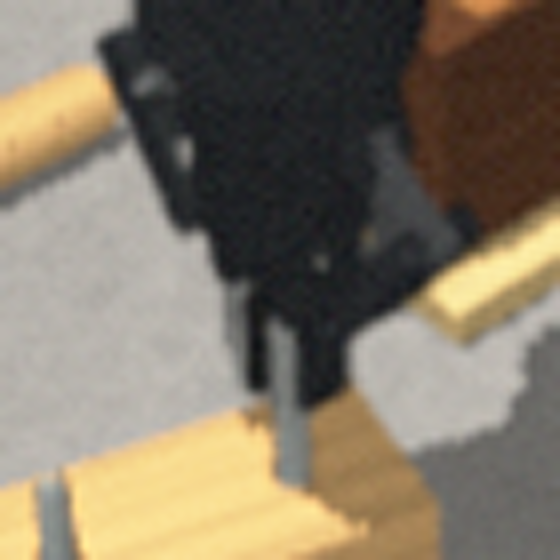

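```bash
python3 -m pendant '[0,0,0,0,5,0,0,0,0,5]' 40; python3 - <<'E'
from h import *
s=snap("side"); 
W=cloud(s)
for v in range(262,284,3):
    print(v,[tuple(W[v,u].round(0).astype(int)) if s["z_map"][v,u]>0 else None for u in range(224,241,2)])
crop(s,"e5.png",215,250,40,40,15)
E
```

```text
time: 4.32
tool_pos: [511.0, 264.2, 75.9]
tcp_rot: [179.1, -0.8, 86.0]
ft_force: [-0.4, -0.6, 0.1]
finger_gap: 8.2
262 [(np.int64(521), np.int64(273), np.int64(109)), (np.int64(516), np.int64(272), np.int64(112)), (np.int64(515), np.int64(267), np.int64(109)), (np.int64(498), np.int64(277), np.int64(126)), (np.int64(493), np.int64(277), np.int64(128)), (np.int64(492), np.int64(271), np.int64(125)), (np.int64(486), np.int64(271), np.int64(129)), (np.int64(473), np.int64(278), np.int64(141)), (np.int64(468), np.int64(278), np.int64(144))]
265 [(np.int64(522), np.int64(273), np.int64(100)), (np.int64(516), np.int64(273), np.int64(103)), (np.int64(515), np.int64(268), np.int64(101)), (np.int64(503), np.int64(273), np.int64(111)), (np.int64(494), np.int64(275), np.int64(118)), (np.int64(494), np.int64(270), np.int64(115)), (np.int64(479), np.int64(279), np.int64(130)), (np.int64(474), np.int64(278), np.int64(132)), (np.int64(466), np.int64(280), np.int64(138))]
268 [(np.int64(521), np.int64(275), np.int64(93)), (np.int64(516), np.int64(274), np.int64(95)), (np.int64(515), np.int64(268), n
[... 1684 characters left out ...]
45)), (np.int64(509), np.int64(270), np.int64(61)), (np.int64(505), np.int64(267), np.int64(62)), (np.int64(514), np.int64(253), np.int64(46)), (np.int64(510), np.int64(251), np.int64(48)), (np.int64(508), np.int64(246), np.int64(45)), (np.int64(504), np.int64(244), np.int64(46))]
283 [(np.int64(525), np.int64(273), np.int64(44)), (np.int64(518), np.int64(274), np.int64(49)), (np.int64(515), np.int64(271), np.int64(49)), (np.int64(510), np.int64(270), np.int64(52)), (np.int64(507), np.int64(266), np.int64(51)), (np.int64(509), np.int64(258), np.int64(43)), (np.int64(505), np.int64(256), np.int64(45)), (np.int64(501), np.int64(253), np.int64(45)), (np.int64(499), np.int64(250), np.int64(45))]
```

View pics/e5.png

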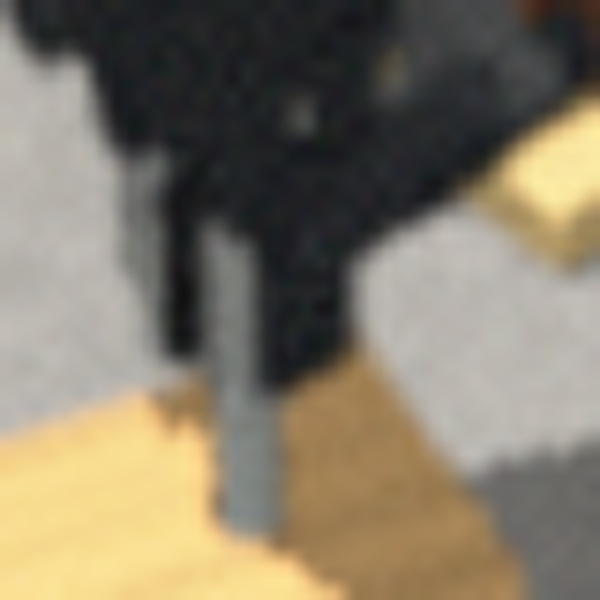

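```bash
python3 -m pendant '[0,0,4,0,5,0,0,8,0,5,0,0,12,0,5,0,0,15,0,5,0,0,15,0,5,0,0,15,0,5,0,0,0,0,5]' 60; python3 - <<'E'
from h import *
s=snap("side"); crop(s,"e6.png",195,220,80,80,8)
E
```

```text
time: 4.95
tool_pos: [510.8, 264.0, 152.1]
tcp_rot: [179.0, -0.8, 86.0]
ft_force: [1.5, 0.0, 1.3]
finger_gap: 7.4
```

View pics/e6.png

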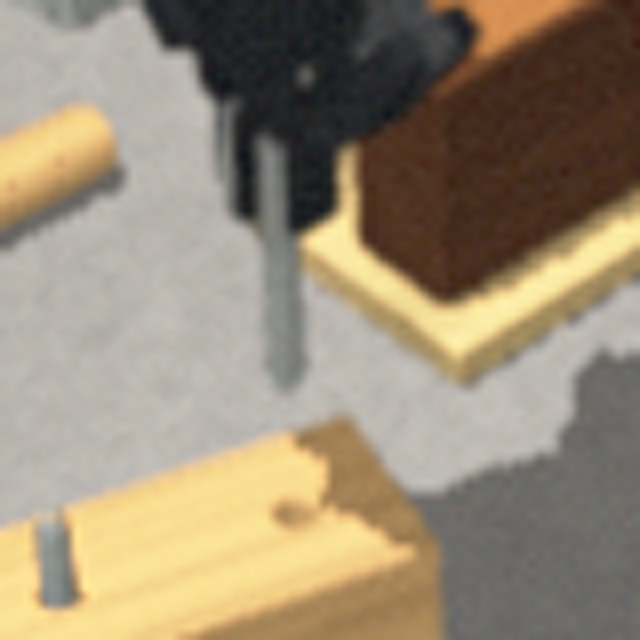

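```bash
python3 -m pendant '[-16,-34,8,0,5,-16,-34,8,0,5,-16,-34,8,0,5,-16,-34,0,0,5,-16,-34,0,0,5,-10,-34,0,0,5,0,0,0,0,5,0,0,0,0,5]' 60; python3 - <<'E'
from h import *
import pickle
t=snap("top"); s=snap("side"); pickle.dump((t,s),open("s2.pkl","wb")); S=sensors.sense();print(S["tool_pos"],S["tcp_rot"])
T=S["tool_pos"]
def c(s,p,w=40,h=60,k=10):
    q=proj(s,p).astype(int); u0,v0=q[0]-w//2,q[1]-h//2; print(u0,v0)
    return cv2.resize(s["frame"][v0:v0+h,u0:u0+w],None,fx=k,fy=k,interpolation=cv2.INTER_CUBIC)
cv2.imwrite("pics/f1.png",np.hstack([c(t,T),c(s,T+[0,0,-30])]))
E
```

```text
time: 5.67
tool_pos: [412.1, 52.6, 167.4]
tcp_rot: [179.6, -0.5, 86.1]
ft_force: [1.3, 0.9, -0.2]
finger_gap: 7.5
[412.47703374  53.71970999 167.36847336] [179.61949259  -0.54095316  86.22733313]
237 224
306 195
```

View pics/f1.png

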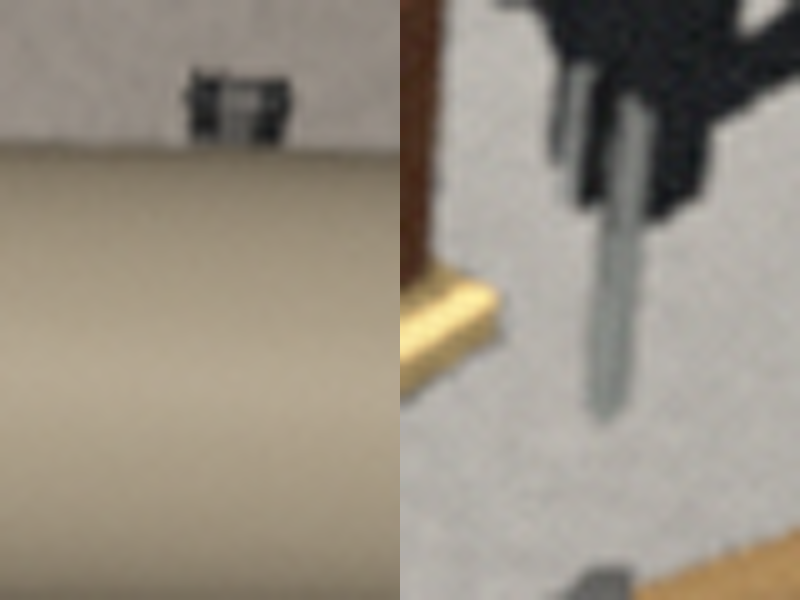

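```bash
cat >> h.py <<'E'
def fingerpts(T,yaw,gap=10,th=14.5):
    yaw=np.radians(yaw); ty=np.array([np.sin(yaw),-np.cos(yaw),0]); tx=np.array([np.cos(yaw),np.sin(yaw),0])
    return [T+sg*a*ty+l*tx for sg in(1,-1) for a in(gap/2,gap/2+th) for l in(11,-11)]
def overlay(s,name,u0,v0,w,h,k,pts,save=True):
    im=cv2.resize(s["frame"][v0:v0+h,u0:u0+w],None,fx=k,fy=k,interpolation=cv2.INTER_CUBIC)
    for p,c in pts:
        q=proj(s,p); cv2.circle(im,(int((q[0]+.5-u0)*k),int((q[1]+.5-v0)*k)),3,c,-1)
    if save: cv2.imwrite("pics/"+name,im)
    return im
E
python3 - <<'E'
from h import *
import pickle
t,s=pickle.load(open("s2.pkl","rb")); T=np.array([412.3,53.2,167.4])
pts=[(p,(0,0,255)) for p in fingerpts(T,86.2)]+[(T,(0,255,0)),(T+[0,0,-61],(255,0,255)),(T+[0,0,-30],(255,0,255)),(T+[0,0,-55],(255,0,255))]
overlay(s,"f2.png",306,195,45,60,13,pts)
pp=pts+[(p+[0,0,40],(0,255,255)) for p in fingerpts(T,86.2)]
overlay(t,"f3.png",237,220,50,50,12,pp)
E
```

```text
(no output)
```

View pics/f2.png

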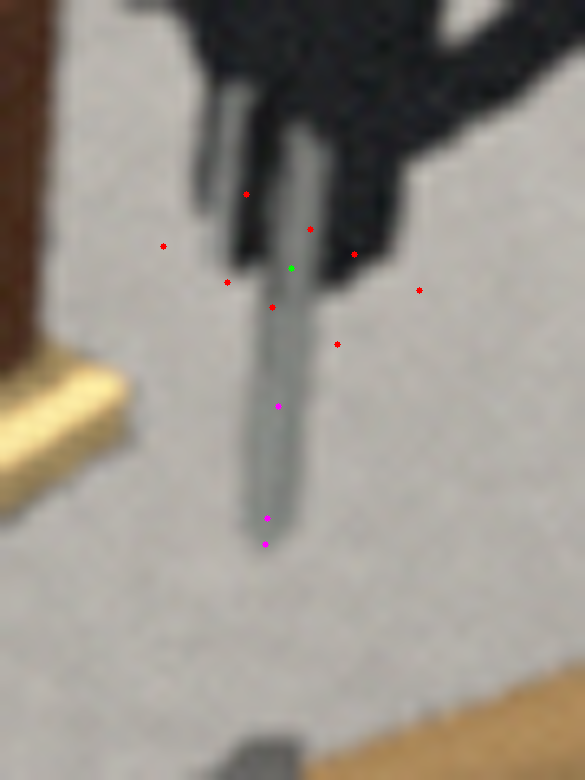

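View pics/f3.png

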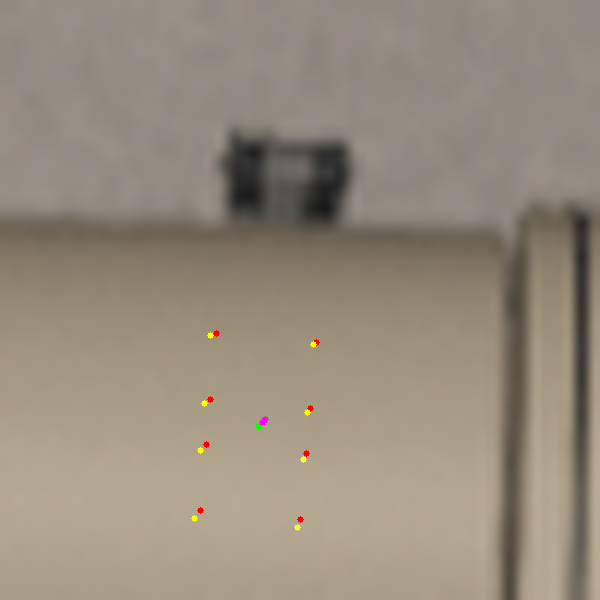

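```bash
python3 - <<'E'
from h import *
import pickle
t,s=pickle.load(open("s0.pkl","rb"))
A=overlay(s,"",230,185,70,70,11,[],False); cv2.imwrite("pics/g1.png",A[:600,:])
B=overlay(t,"",222,172,90,45,8.8,[],False); cv2.imwrite("pics/g2.png",B)
E
```

```text
(no output)
```

View pics/g1.png

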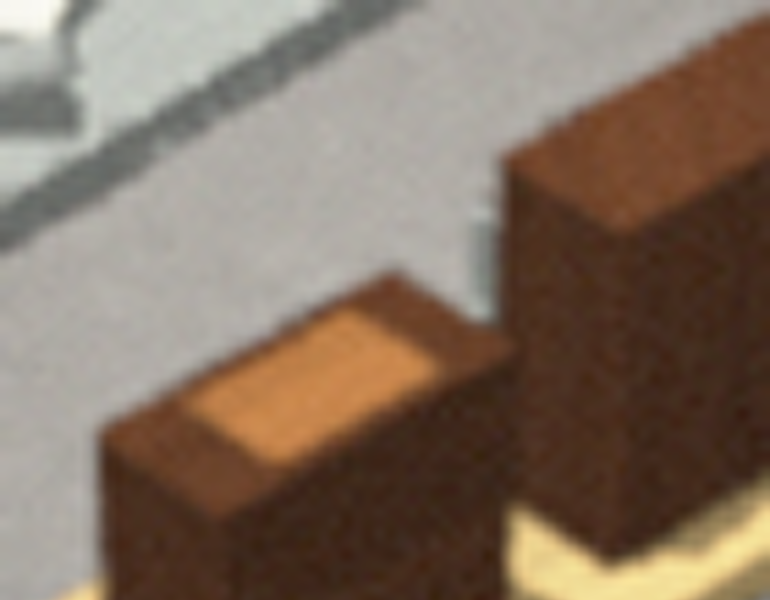

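View pics/g2.png

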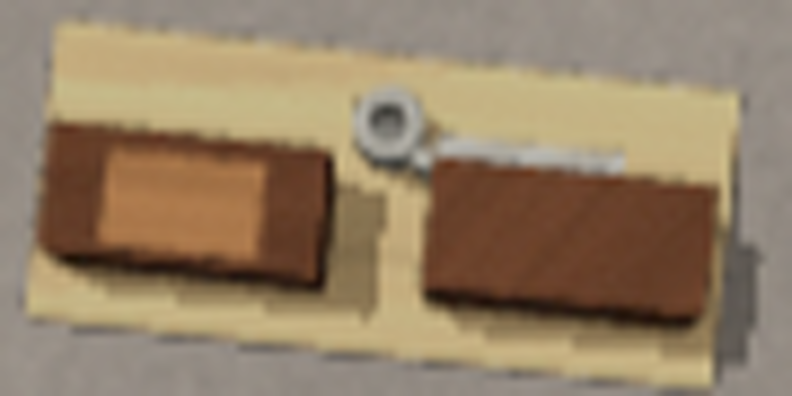

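```bash
python3 - <<'E'
from h import *
import pickle
from scipy.optimize import least_squares
t,s=pickle.load(open("s0.pkl","rb"))
def run(c,obs,k,o):
    def w(p,q): a=np.radians(p[2]); return np.array([p[0]+np.cos(a)*q[0]-np.sin(a)*q[1],p[1]+np.sin(a)*q[0]+np.cos(a)*q[1],q[2]])
    def f(p): return np.concatenate([proj(c,w(p,q))-(np.array(o)+(np.array(px)+.5)/k-.5) for px,q in obs])
    r=least_squares(f,[606,40,176]); print(r.x.round(2)); print(r.fun.reshape(-1,2).round(2).tolist())
run(s,[((102,432),(13,-106,100)),((395,270),(13,-16,100)),((515,345),(55,-16,100)),((218,517),(55,-106,100)),((503,160),(13,16,115)),((620,235),(55,16,115))],11,(230,185))
T=[((50,123),(13,-106,100)),((333,150),(13,-16,100)),((325,276),(55,-16,100)),((42,250),(55,-106,100)),((432,158),(13,16,115)),((717,185),(13,106,115)),((705,312),(55,106,115)),((427,290),(55,16,115))]
run(t,T,8.8,(222,172)); run(t,T+[((388,121),(0,0,70))]*4,8.8,(222,172))
E
```

```text
[605.73  42.34 175.08]
[[-1.0, -0.04], [-0.08, -0.35], [0.78, 0.23], [0.18, 0.25], [-0.55, -0.3], [0.68, 0.04]]
[606.4   38.53 175.8 ]
[[0.0, -0.22], [0.14, -0.15], [-0.45, 0.58], [-0.64, 0.38], [0.37, -0.45], [0.6, -0.32], [0.53, 0.43], [-0.55, -0.25]]
[606.54  38.76 175.87]
[[-0.08, -0.23], [0.06, -0.19], [-0.51, 0.53], [-0.7, 0.37], [0.29, -0.51], [0.53, -0.42], [0.47, 0.34], [-0.61, -0.31], [0.14, 0.11], [0.14, 0.11], [0.14, 0.11], [0.14, 0.11]]
```

```bash
python3 -m pendant '[0,0,20,0,5,0,0,20,0,5,30,-2,0,0,5,30,-2,0,0,5,30,-2,0,0,5,30,-2,0,0,5,30,-2,0,0,5,25,-2,0,0,5,15,0,0,0,5,0,0,0,0,5,0,0,0,0,5]' 60
```

```text
time: 6.68
tool_pos: [614.5, 58.1, 204.0]
tcp_rot: [179.7, -0.7, 87.4]
ft_force: [-0.0, -0.2, -1.2]
finger_gap: 7.8
```

```bash
python3 -m pendant '[-4,-10,-5,-0.03,5,-3.5,-7,-5,0,5,0,0,0,0,5,0,0,0,0,5]' 60
```

```text
time: 7.02
tool_pos: [603.4, 42.2, 191.1]
tcp_rot: [179.9, -0.7, 85.7]
ft_force: [-0.2, 0.6, -0.3]
finger_gap: 7.2
```

```bash
python3 -m pendant '[3.5,-1.2,-20,0,5,0,0,-18,0,5,0,0,0,0,5,0,0,0,0,5]' 60; python3 - <<'E'
from h import *
import pickle
t=snap("top"); s=snap("side"); pickle.dump((t,s),open("s3.pkl","wb"))
cv2.imwrite("pics/g3.png",np.hstack([overlay(s,"",235,170,60,60,6.6,[],False),overlay(t,"",240,160,60,60,6.6,[],False)]))
S=sensors.sense();print(S["tool_pos"],S["tcp_rot"])
E
```

```text
time: 7.35
tool_pos: [605.8, 40.2, 155.0]
tcp_rot: [179.7, -0.8, 85.6]
ft_force: [0.8, -0.2, 1.1]
finger_gap: 7.6
[606.02745062  40.23530547 155.32539549] [179.69927898  -0.75705836  85.62580997]
```

View pics/g3.png

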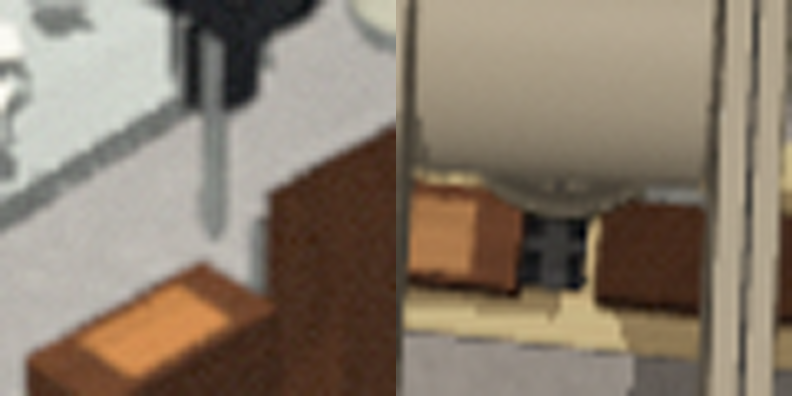

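```bash
python3 - <<'E'
from h import *
import pickle
t,s=pickle.load(open("s3.pkl","rb"))
pts=[((605.7,42.3,z),(0,0,255)) for z in (94,100,120)]+[((605.9,40.2,z),(0,255,0)) for z in (94,100,120)]
overlay(s,"g4.png",250,175,30,40,15,pts)
E
```

```text
(no output)
```

View pics/g4.png

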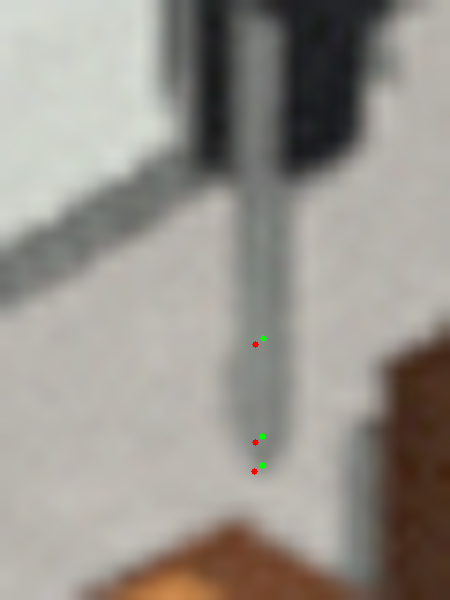

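```bash
python3 -m pendant '[0.5,0.5,-8,0,5,0,0,-8,0,5,0,0,-5,0,5,0,0,-3,0,5,0,0,-3,0,5,0,0,0,0,5]' 60
```

```text
time: 7.95
tool_pos: [608.4, 40.9, 129.5]
tcp_rot: [179.4, -0.8, 85.6]
ft_force: [0.5, 0.3, -0.7]
finger_gap: 7.5
```

```bash
python3 -m pendant '[-1.2,0,-2,0,5,0,0,-2,0,5,0,0,0,0,5]' 60; python3 -m pendant '[-0.3,0,-3,0,5,0,0,-3,0,5,0,0,0,0,5]' 60
```

```text
time: 8.2
tool_pos: [607.0, 41.0, 125.0]
tcp_rot: [179.4, -0.8, 85.6]
ft_force: [-0.9, -0.5, -0.4]
finger_gap: 7.6
time: 8.45
tool_pos: [607.0, 40.9, 118.9]
tcp_rot: [179.4, -0.8, 85.6]
ft_force: [-0.2, -0.1, -1.0]
finger_gap: 7.3
```

```bash
python3 -m pendant '[-0.3,0,-4,0,5,0,0,-4,0,5,0,0,0,0,5]' 60
```

```text
time: 8.7
tool_pos: [606.8, 40.9, 110.2]
tcp_rot: [179.3, -0.8, 85.6]
ft_force: [0.0, 0.3, -0.3]
finger_gap: 7.4
```

```bash
python3 -m pendant '[0,0,-4,0,5,0,0,-4,0,5,0,0,-2,0,5,0,0,0,0,5]' 60;  python3 - <<'E'
from h import *
import pickle
t=snap("top"); s=snap("side")
cv2.imwrite("pics/g5.png",np.hstack([overlay(s,"",245,170,50,50,8,[],False),overlay(t,"",240,160,50,50,8,[],False)]))
E
```

```text
time: 9.03
tool_pos: [606.5, 41.0, 98.6]
tcp_rot: [179.4, -0.8, 85.6]
ft_force: [0.3, -0.5, -0.7]
finger_gap: 7.7
```

View pics/g5.png

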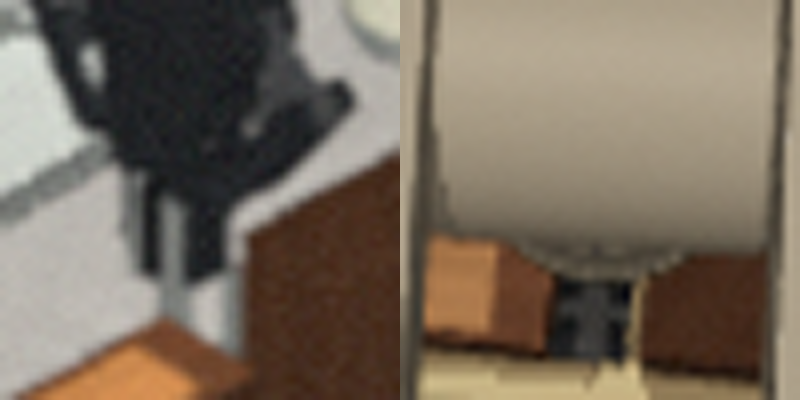

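```bash
python3 -m pendant '[0,0,0,0,12,0,0,0,0,16,0,0,0,0,20,0,0,0,0,22,0,0,0,0,22]' 30;  python3 - <<'E'
from h import *
s=snap("side")
cv2.imwrite("pics/g6.png",overlay(s,"",245,170,50,50,12,[],False))
E
```

```text
time: 9.55
tool_pos: [607.7, 40.9, 100.5]
tcp_rot: [179.2, -0.8, 85.6]
ft_force: [-1.0, -0.3, -1.0]
finger_gap: 22.3
```

View pics/g6.png

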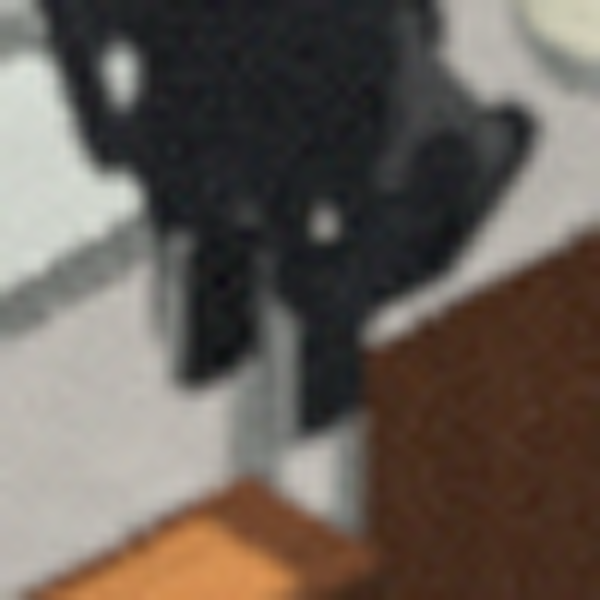

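Released. I'm backing up to check how far the pin dropped.

```bash
python3 -m pendant '[0,0,10,0,22,0,0,15,0,22,0,0,18,0,22,0,0,18,0,22,0,0,0,0,22]' 30;  python3 - <<'E'
from h import *
s=snap("side")
pts=[((607,41,z),(0,0,255)) for z in (110,125)]
cv2.imwrite("pics/g7.png",overlay(s,"",240,160,50,50,12,pts,False))
E
```

```text
time: 10.02
tool_pos: [606.3, 40.9, 165.0]
tcp_rot: [179.4, -0.8, 85.6]
ft_force: [0.9, 0.7, 2.0]
finger_gap: 22.3
```

View pics/g7.png

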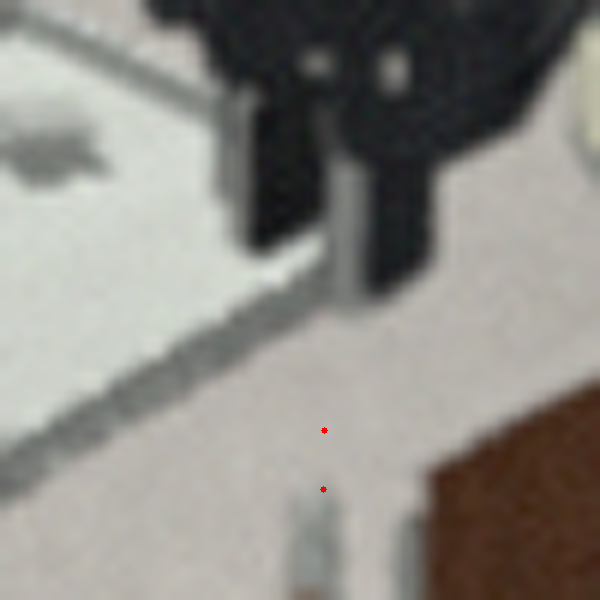

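```bash
python3 -m pendant '[0.5,0,0,0,10,0,0,-10,0,0,0,0,-15,0,0,0,0,-15,0,0,0,0,-8,0,0,0,0,0,0,0]' 30; python3 -m pendant '[0,0,-3,0,0,0,0,-2,0,0,0,0,0,0,0]' 30
```

```text
time: 10.57
tool_pos: [604.9, 41.0, 108.9]
tcp_rot: [179.6, -0.8, 85.6]
ft_force: [0.2, 0.6, 13.1]
finger_gap: -0.1
time: 10.82
tool_pos: [608.4, 41.2, 109.3]
tcp_rot: [179.1, -0.8, 85.6]
ft_force: [-0.9, -0.5, 0.8]
finger_gap: 0.0
```

```bash
python3 -m pendant '[-1.5,0,-1,0,0,0,0,-2,0,0]' 30; python3 -m pendant '[0,0,15,0,0,0,0,15,0,0,0,0,20,0,0,0,0,0,0,0]';  python3 - <<'E'
from h import *
s=snap("side")
pts=[((607,41,z),(0,0,255)) for z in (110,125)]
cv2.imwrite("pics/g8.png",overlay(s,"",240,160,50,50,12,pts,False))
E
```

```text
time: 10.98
tool_pos: [608.7, 41.2, 108.7]
tcp_rot: [178.9, -0.8, 85.7]
ft_force: [-3.6, -0.1, 15.2]
finger_gap: 0.3
time: 11.32
tool_pos: [606.0, 41.2, 156.4]
tcp_rot: [179.2, -0.8, 85.6]
ft_force: [0.7, 0.1, 0.8]
finger_gap: 0.3
```

View pics/g8.png

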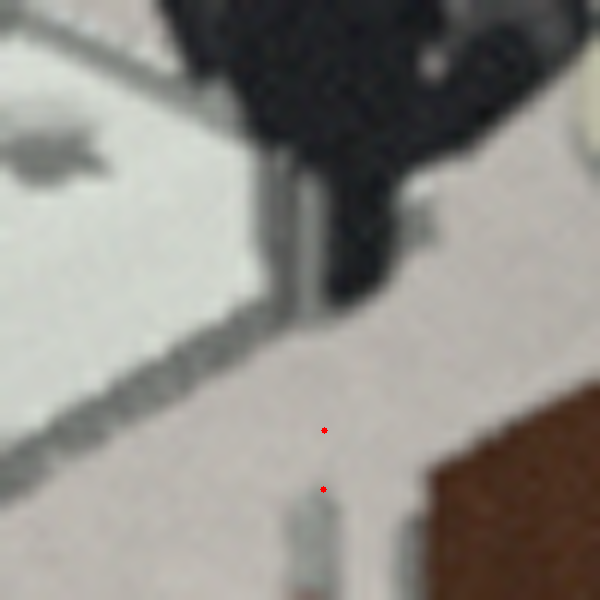

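Pin is seated: contact at z≈109, side view shows 40 mm standing. Going to the leaf.

```bash
python3 -m pendant '[-14,-35,3,0.02,45,-14,-35,3,0.02,45,-14,-35,0,0.02,45,-14,-35,0,0.02,45,-14,-35,0,0.01,45,-14,-35,0,0,45,-14,-35,0,0,45,-14,-35,0,0,45,-14,-35,0,0,45,-10,-25,0,0,45,0,0,0,0,45,0,0,0,0,45]' 30;  python3 - <<'E'
from h import *
import pickle
t=snap("top"); s=snap("side"); pickle.dump((t,s),open("s4.pkl","wb"))
cv2.imwrite("pics/k1.png",np.hstack([overlay(s,"",340,140,65,80,6,[],False),overlay(t,"",350,190,65,80,6,[],False)]))
E
```

```text
time: 12.37
tool_pos: [450.7, -306.3, 140.9]
tcp_rot: [-179.5, -1.4, 91.3]
ft_force: [1.3, 0.7, -0.1]
finger_gap: 45.1
```

View pics/k1.png

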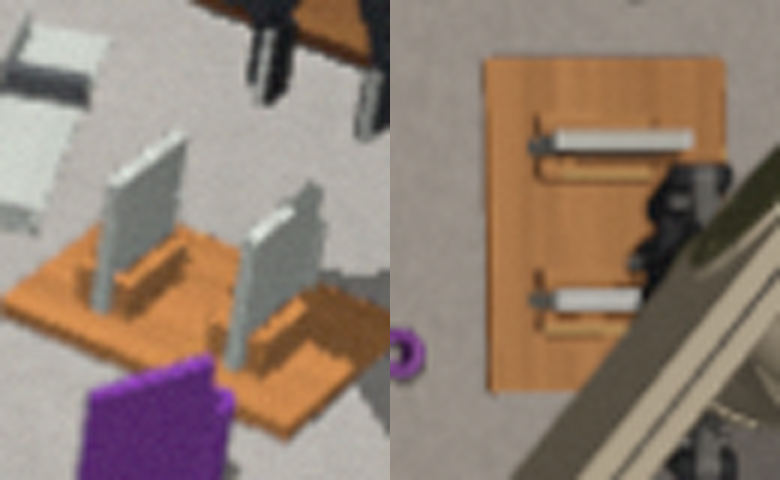

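```bash
python3 - <<'E'
from h import *
import pickle
t,s=pickle.load(open("s4.pkl","rb"))
def w(a,q,p0): a=np.radians(a); return (p0[0]+np.cos(a)*q[0]-np.sin(a)*q[1],p0[1]+np.sin(a)*q[0]+np.cos(a)*q[1],q[2])
pts=[]
for c in (461.5,),: pass
for q in [(4,-32.5,87),(-4,-32.5,87),(4,32.5,87),(-4,32.5,87),(4,-32.5,12),(-9,42.5,57)]:
    pts.append((w(180.7,q,(461.5,-307.5)),(0,0,255)))
cv2.imwrite("pics/k2.png",np.hstack([overlay(s,"",365,160,35,50,11,pts,False),overlay(t,"",368,220,35,50,11,pts,False)]))
E
```

```text
(no output)
```

View pics/k2.png

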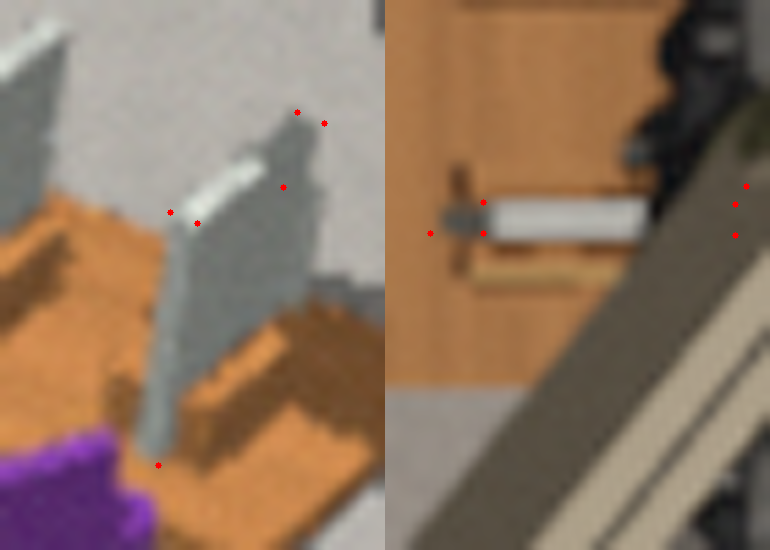

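```bash
python3 -m pendant '[11,-3.5,-10,0,45,0,0,-10,0,45,0,0,-8,0,45,0,0,0,0,45,0,0,0,0,45]' 30
```

```text
time: 12.88
tool_pos: [464.0, -302.6, 109.8]
tcp_rot: [-179.4, -1.6, 91.8]
ft_force: [0.1, -0.0, -0.6]
finger_gap: 45.1
```

```bash
python3 -m pendant '[-1.5,-8,-10,-0.015,45,0,0,-10,0,45,0,0,-10,0,45,0,0,0,0,45]' 30
```

```text
time: 13.22
tool_pos: [462.6, -310.4, 77.6]
tcp_rot: [-179.4, -1.6, 91.0]
ft_force: [-0.9, 0.7, -0.3]
finger_gap: 45.0
```

```bash
python3 -m pendant '[-0.5,0,-10,0,45,0,0,-10,0,45,0,0,-8,0,45,0,0,0,0,45]' 30; python3 - <<'E'
from h import *
s=snap("side"); crop(s,"k3.png",355,150,60,60,10)
E
```

```text
time: 13.55
tool_pos: [461.3, -310.4, 45.9]
tcp_rot: [-179.4, -1.6, 90.9]
ft_force: [-0.3, 0.1, -0.5]
finger_gap: 44.8
```

View pics/k3.png

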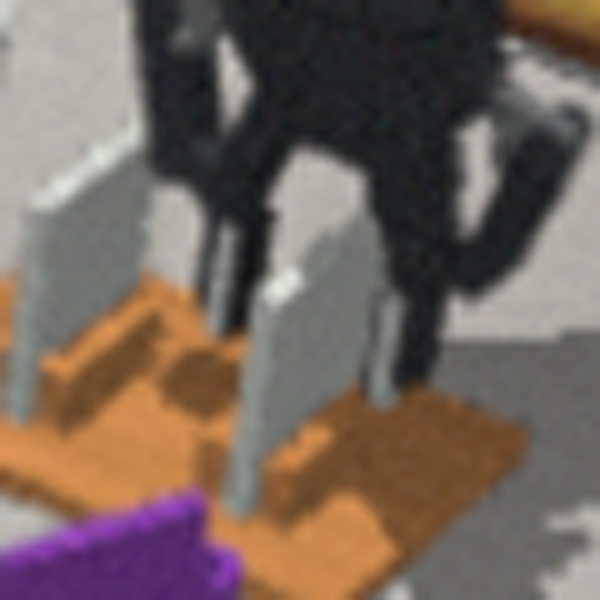

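```bash
python3 -m pendant '[0,0,3,0,30,0,0,0,0,20,0,0,0,0,12,0,0,0,0,8,0,0,0,0,4,0,0,0,0,4,0,0,0,0,4]' 60; python3 -m pendant '[0,0,5,0,4,0,0,8,0,4,0,0,10,0,4,0,0,12,0,4,0,0,15,0,4,0,0,0,0,4]' 80; python3 - <<'E'
from h import *
import pickle
t=snap("top"); s=snap("side"); pickle.dump((t,s),open("s5.pkl","wb"))
cv2.imwrite("pics/k4.png",np.hstack([overlay(s,"",345,120,65,80,6,[],False),overlay(t,"",350,190,65,80,6,[],False)]))
E
```

```text
time: 14.18
tool_pos: [462.1, -310.9, 51.1]
tcp_rot: [-179.5, -1.5, 91.0]
ft_force: [0.4, -0.3, -2.1]
finger_gap: 7.2
time: 14.68
tool_pos: [461.5, -310.1, 105.5]
tcp_rot: [-179.4, -1.6, 91.0]
ft_force: [0.5, -1.6, -2.5]
finger_gap: 6.8
```

View pics/k4.png

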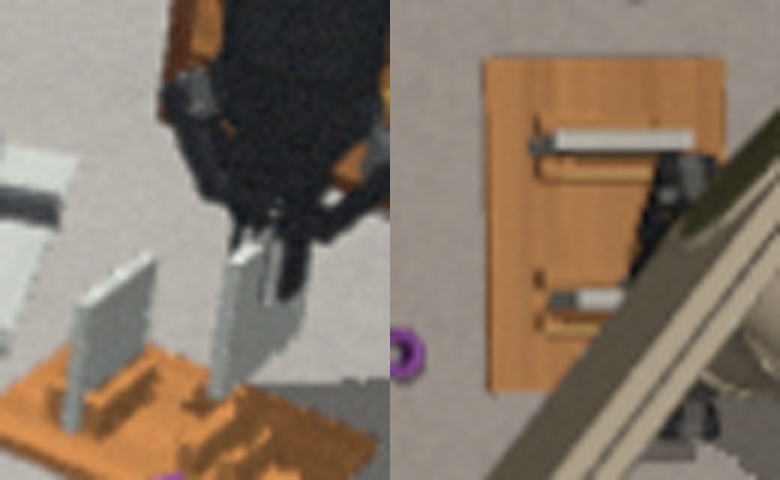

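```bash
python3 -m pendant '[0,0,20,0,4,0,0,25,0,4,0,0,25,0,4,13.5,35.5,0,-0.03,4,13.5,35.5,0,-0.03,4,13.5,35.5,0,-0.03,4,13.5,35.5,0,-0.03,4,13.5,35.5,0,-0.03,4,13.5,35.5,0,-0.03,4,13.5,35.5,0,-0.03,4,0,0,0,0,4,0,0,0,0,4]' 80
```

```text
time: 15.78
tool_pos: [550.3, -48.2, 166.2]
tcp_rot: [-178.6, -2.0, 78.0]
ft_force: [0.9, -1.0, -2.7]
finger_gap: 7.0
```

```bash
python3 -m pendant '[14,28,1,-0.02,4,14,28,1,-0.02,4,14,28,1,-0.02,4,12,28,1,-0.015,4,0,0,0,0,4,0,0,0,0,4]' 80; python3 - <<'E'
from h import *
import pickle
t=snap("top"); s=snap("side"); pickle.dump((t,s),open("s6.pkl","wb"))
cv2.imwrite("pics/m1.png",np.hstack([overlay(s,"",230,135,80,100,5,[],False),overlay(t,"",225,150,80,100,5,[],False)]))
E
```

```text
time: 16.28
tool_pos: [603.1, 63.7, 165.1]
tcp_rot: [-178.2, -1.8, 73.3]
ft_force: [0.7, -1.4, -3.5]
finger_gap: 7.5
```

View pics/m1.png

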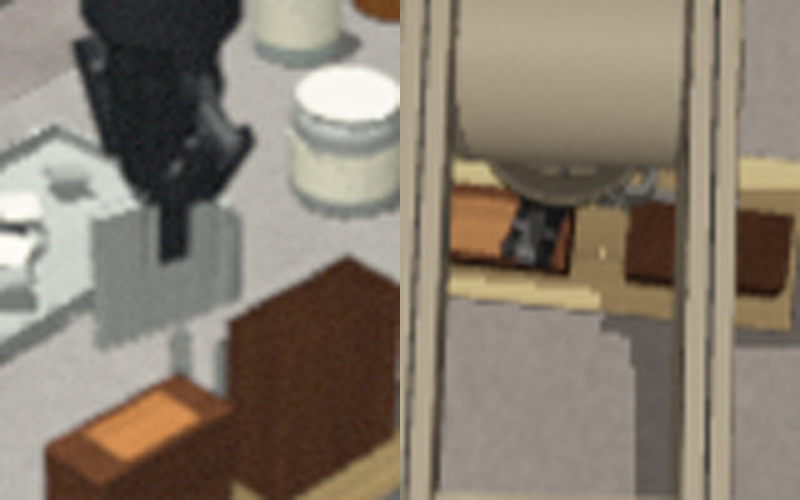

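```bash
python3 -m pendant '[3.5,8.5,0,0,4,3.5,8.5,0,0,4,0,0,0,0,4,0,0,0,0,4]' 80; python3 - <<'E'
from h import *
import pickle
S=sensors.sense();print(S["tool_pos"],S["tcp_rot"])
s=snap("side"); pickle.dump(s,open("s7.pkl","wb"))
cv2.imwrite("pics/m2.png",overlay(s,"",230,155,70,70,11,[],False)[:600,:])
E
```

```text
time: 16.72
tool_pos: [609.6, 77.5, 164.6]
tcp_rot: [-178.1, -1.8, 72.9]
ft_force: [0.3, -0.7, -2.9]
finger_gap: 7.2
[609.60927271  77.53222853 164.59845056] [-178.12049228   -1.77737778   72.94248917]
```

View pics/m2.png

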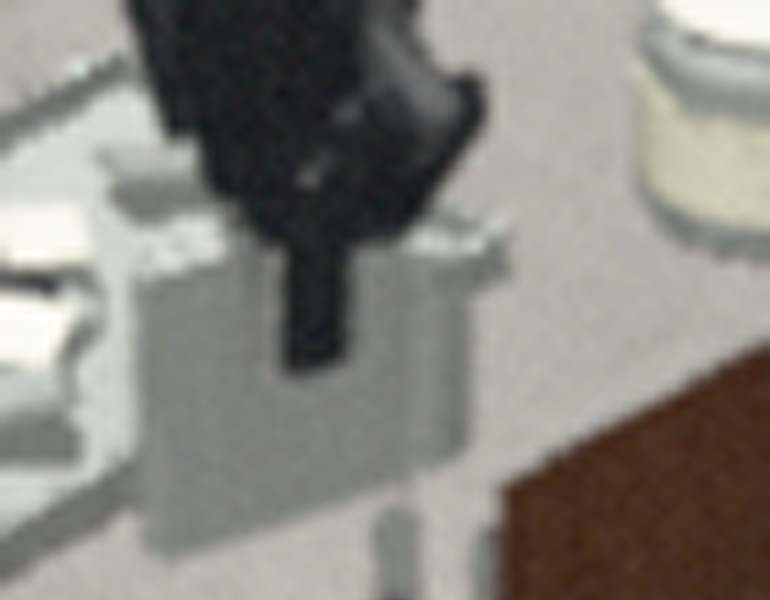

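```bash
cat >> h.py <<'E'
from scipy.spatial.transform import Rotation as Rn
def leafpts(T,yawtool,e=3.0,zb=39.0,tiltx=0,tilty=0):
    "leaf frame points->world. grip: TCP at leaf (0 , e) in xy of centre, zb above bottom. tilts deg about leaf x,y axes"
    R=Rn.from_euler('z',yawtool+90,degrees=True)*Rn.from_euler('xy',[tiltx,tilty],degrees=True)
    g=lambda q: np.asarray(T)+R.apply(np.array(q,float)-[0,e,zb])
    corners=[g((x,y,z)) for x in(4,-4) for y in(-32.5,32.5) for z in(0,75)]
    cir=[g((-9+12*np.cos(a),42.5+12*np.sin(a),z)) for z in(0,45) for a in np.linspace(0,2*np.pi,24,endpoint=False)]
    return corners,cir,g((-9,42.5,0)),g((-9,42.5,45))
E
python3 - <<'E'
from h import *
import pickle
s=pickle.load(open("s7.pkl","rb")); T=[609.6,77.5,164.6]
ims=[]
for tx,ty in((0,0),(-1.8,1.8)):
    c,ci,a,b=leafpts(T,72.9,tiltx=tx,tilty=ty)
    pts=[(p,(0,0,255)) for p in c]+[(p,(0,255,255)) for p in ci]+[(a,(255,0,255)),(b,(255,0,255)),((606.7,41,110),(0,255,0)),((605.7,42.3,110),(255,128,0))]
    ims.append(overlay(s,"",238,165,40,52,10,pts,False))
cv2.imwrite("pics/m3.png",np.hstack(ims))
E
```

```text
(no output)
```

View pics/m3.png

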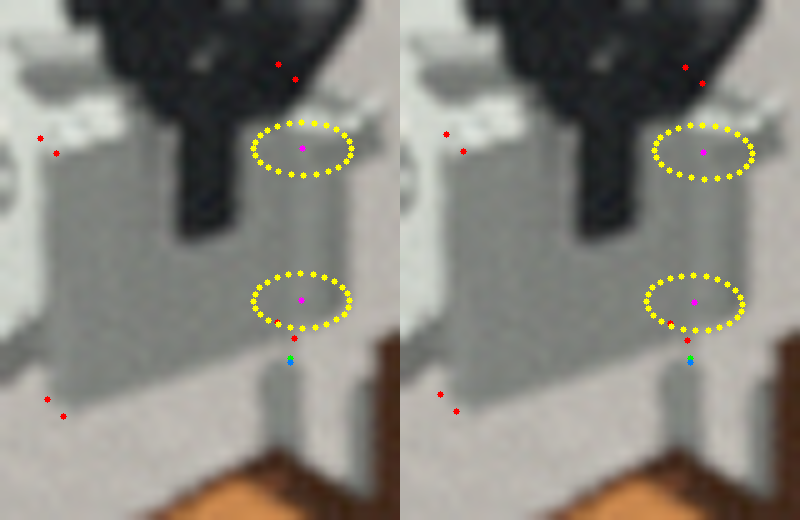

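```bash
python3 -m pendant '[1,3.5,-3,0,4,0,0,-3,0,4,0,0,-3,0,4,0,0,0,0,4]' 80
```

```text
time: 17.1
tool_pos: [610.7, 80.7, 154.9]
tcp_rot: [-178.1, -1.8, 72.9]
ft_force: [-0.1, 0.0, -3.7]
finger_gap: 7.0
```

```bash
python3 -m pendant '[0,0.2,-3,0,4,0,0,-2.5,0,4,0,0,-2,0,4,0,0,0,0,4]' 80;python3 -m pendant '[0,0.2,-2,0,4,0,0,-2,0,4,0,0,0,0,4]' 80
```

```text
time: 17.43
tool_pos: [610.3, 80.7, 146.1]
tcp_rot: [-178.1, -1.8, 72.9]
ft_force: [0.4, -0.3, -3.4]
finger_gap: 6.9
time: 17.68
tool_pos: [610.3, 80.8, 141.7]
tcp_rot: [-178.1, -1.8, 72.9]
ft_force: [-1.5, 0.3, -3.7]
finger_gap: 7.2
```

```bash
python3 -m pendant '[0,0,-3,0,4,0,0,-3,0,4,0,0,-3,0,4,0,0,0,0,4]' 80; python3 - <<'E'
from h import *
s=snap("side"); cv2.imwrite("pics/m4.png",overlay(s,"",238,165,55,55,10,[],False))
E
```

```text
time: 18.02
tool_pos: [610.4, 80.8, 131.9]
tcp_rot: [-178.1, -1.8, 72.9]
ft_force: [0.1, 0.5, -3.0]
finger_gap: 6.7
```

View pics/m4.png

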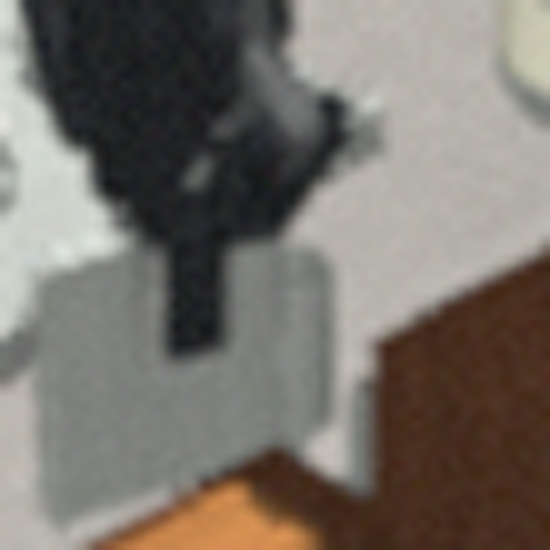

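```bash
python3 -m pendant '[0,0,-4,0,4,0,0,-4,0,4,0,0,-3,0,4,0,0,0,0,4]' 80; python3 -m pendant '[0,0,-3,0,4,0,0,-3,0,4,0,0,0,0,4]' 80
```

```text
time: 18.4
tool_pos: [610.7, 80.9, 120.3]
tcp_rot: [-178.2, -1.8, 72.9]
ft_force: [-0.0, -0.3, -3.7]
finger_gap: 7.0
time: 18.65
tool_pos: [610.5, 80.9, 113.5]
tcp_rot: [-178.1, -1.8, 72.9]
ft_force: [0.8, -0.6, -4.5]
finger_gap: 6.8
```

```bash
python3 -m pendant '[0,0,-2,0,4,0,0,-1.5,0,4,0,0,0,0,4]' 80; python3 -m pendant '[0,0,-1.5,0,4,0,0,0,0,4]' 80
```

```text
time: 18.9
tool_pos: [610.7, 80.9, 109.7]
tcp_rot: [-178.2, -1.8, 72.9]
ft_force: [0.7, 0.5, -2.9]
finger_gap: 6.8
time: 19.07
tool_pos: [611.3, 81.2, 109.9]
tcp_rot: [-178.2, -1.8, 72.9]
ft_force: [-0.1, -0.1, -3.2]
finger_gap: 7.0
```

```bash
python3 -m pendant '[-0.5,0,-2,0,4,0,0,-1,0,4]' 80; python3 -m pendant '[0,0,-1.5,0,4,0,0,-1,0,4]' 80
```

```text
time: 19.23
tool_pos: [612.0, 81.6, 109.4]
tcp_rot: [-178.4, -1.9, 72.9]
ft_force: [-4.5, -0.4, 4.7]
finger_gap: 7.4
time: 19.4
tool_pos: [612.1, 81.6, 109.4]
tcp_rot: [-178.4, -1.9, 72.9]
ft_force: [-5.8, 0.0, 5.3]
finger_gap: 6.8
```

```bash
python3 -m pendant '[-1.5,0,0.3,0.037,4,-1.5,0,0,0.037,4,-1.5,0,0,0.037,4,0,0,0,0,4]' 80; python3 -m pendant '[-1.5,0,0,0.037,4,-1.2,0,0,0.03,4,0,0,0,0,4]' 80
```

```text
time: 19.73
tool_pos: [607.4, 81.3, 109.7]
tcp_rot: [-178.5, -1.9, 79.5]
ft_force: [-0.6, -0.1, -2.8]
finger_gap: 7.2
time: 19.98
tool_pos: [604.9, 80.9, 109.6]
tcp_rot: [-178.5, -1.8, 83.3]
ft_force: [-1.0, 0.4, -1.5]
finger_gap: 6.6
```

```bash
python3 -m pendant '[-1.0,0,-0.3,0.02,4,-0.8,0,0,0.015,4,0,0,0,0,4]' 80; python3 -m pendant '[-0.8,0,-0.3,0.01,4,-0.8,0,0,0,4,0,0,0,0,4]' 80; python3 - <<'E'
from h import *
s=snap("side"); cv2.imwrite("pics/n1.png",overlay(s,"",238,165,55,55,10,[],False))
print(sensors.sense()["wrist_torque"])
E
```

```text
time: 20.23
tool_pos: [603.5, 80.6, 109.6]
tcp_rot: [-178.6, -1.8, 85.3]
ft_force: [-0.0, 0.8, -0.5]
finger_gap: 7.1
time: 20.48
tool_pos: [602.6, 80.5, 109.5]
tcp_rot: [-178.7, -1.8, 85.8]
ft_force: [0.7, -0.8, -2.3]
finger_gap: 7.3
[-0.14321187 -0.2652929  -0.1262198 ]
```

View pics/n1.png

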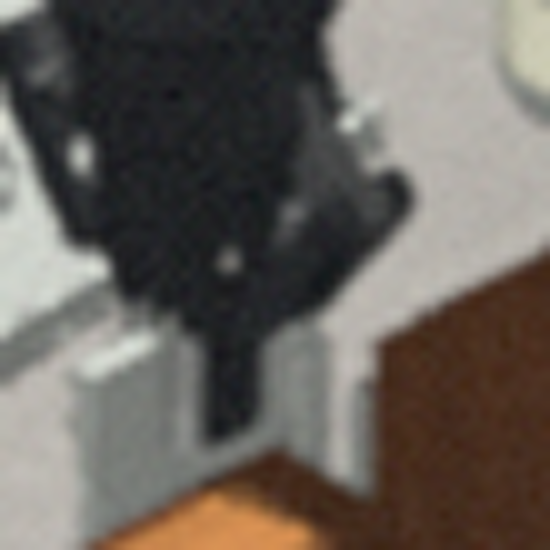

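```bash
python3 -m pendant '[-1,0,-0.3,0,4,-1,0,0,0,4,-1,0,0,0,4]' 80; python3 -m pendant '[-1,0,-0.3,0,4,-1,0,-0.3,0,4,-1,0,0,0,4]' 80
```

```text
time: 20.78
tool_pos: [601.9, 80.5, 109.6]
tcp_rot: [-179.0, -1.9, 85.8]
ft_force: [7.4, -0.1, -7.4]
finger_gap: 7.1
time: 21.03
tool_pos: [601.7, 80.5, 109.6]
tcp_rot: [-179.4, -1.9, 85.7]
ft_force: [6.7, 0.3, -6.7]
finger_gap: 7.2
```

```bash
python3 -m pendant '[-1,0,-0.5,0,4,-1,0,-0.5,0,4,-1,0,-0.5,0,4,-1,0,-0.5,0,4]' 80; python3 -m pendant '[-1,0,-0.5,0,4,-1,0,-0.5,0,4,-1,0,-0.5,0,4,-1,0,-0.5,0,4]' 80; python3 - <<'E'
from h import *
import pickle
print(sensors.sense()["wrist_torque"])
t=snap("top"); s=snap("side"); pickle.dump((t,s),open("s8.pkl","wb"))
cv2.imwrite("pics/n2.png",np.hstack([overlay(s,"",238,165,50,60,8,[],False),overlay(t,"",225,160,50,60,8,[],False)]))
E
```

```text
time: 21.37
tool_pos: [601.4, 80.4, 109.5]
tcp_rot: [-179.9, -2.0, 85.6]
ft_force: [6.7, -0.3, -3.9]
finger_gap: 6.9
time: 21.7
tool_pos: [601.2, 80.4, 109.5]
tcp_rot: [179.5, -2.1, 85.6]
ft_force: [6.5, 0.2, -2.5]
finger_gap: 7.1
[-0.09549119 -1.14503758 -0.24151535]
```

View pics/n2.png

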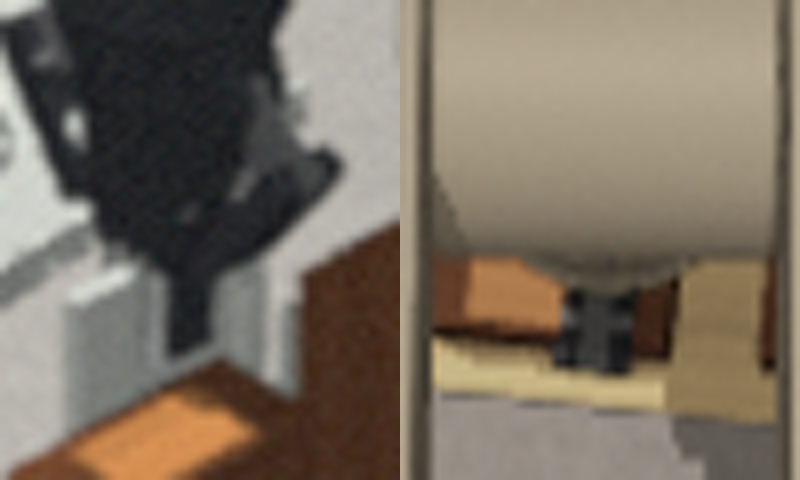

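```bash
python3 - <<'E'
from h import *
for i in range(3):
    snap("side"); S=sensors.sense(); print(S["time"],S["tool_pos"].round(2),S["tcp_rot"].round(2),S["ft_force"].round(1))
s=snap("side")
c,ci,a,b=leafpts([601.2,80.4,109.5],85.6)
c2,ci2,_,_=leafpts([606.3-9*0.997+0.9-0.0+2.0,80.4,109.5],85.6)
pts=[(p,(0,0,255)) for p in c]
cv2.imwrite("pics/n3.png",overlay(s,"",240,190,40,40,15,pts,False))
E
```

```text
21.85 [601.26  80.43 109.52] [179.51  -2.08  85.57] [ 5.7  0.3 -4.3]
21.9 [601.26  80.45 109.52] [179.51  -2.09  85.57] [ 7.  -0.7 -2.9]
21.95 [601.27  80.44 109.52] [179.51  -2.08  85.57] [ 6.5  0.8 -2.5]
```

View pics/n3.png

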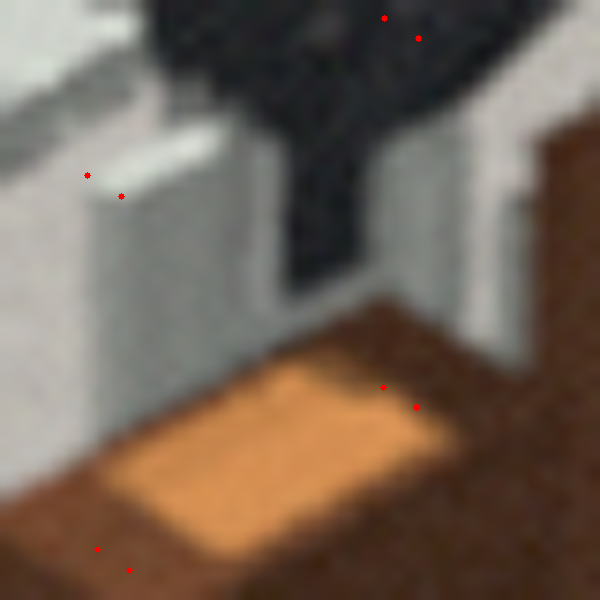

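```bash
python3 -m pendant '[-0.7,0,-1.5,0,4]' 80; python3 -m pendant '[-0.8,0,-1.5,0,4]' 80; python3 - <<'E'
from h import *
for i in range(3):
    snap("top"); S=sensors.sense(); print(S["time"],S["tool_pos"].round(2),S["tcp_rot"].round(2),S["ft_force"].round(1),S["wrist_torque"].round(2))
E
```

```text
time: 22.08
tool_pos: [601.5, 80.7, 109.1]
tcp_rot: [179.4, -2.1, 85.6]
ft_force: [-1.0, 2.7, 9.1]
finger_gap: 7.0
time: 22.17
tool_pos: [601.5, 80.7, 109.1]
tcp_rot: [179.3, -2.1, 85.6]
ft_force: [0.5, -0.0, 9.2]
finger_gap: 7.2
22.2167 [601.38  80.75 109.1 ] [179.28  -2.13  85.56] [1.1 0.7 5. ] [-0.33 -0.26 -0.19]
22.2667 [601.41  80.72 109.11] [179.28  -2.13  85.57] [ 0.4 -0.1  5.7] [-0.36 -0.17 -0.21]
22.3167 [601.41  80.75 109.11] [179.28  -2.13  85.57] [ 1.3 -0.2  5.3] [-0.3  -0.16 -0.18]
```

```bash
python3 -m pendant '[-1.2,0,-0.3,0,4]' 80; python3 -m pendant '[-1.2,0,-0.4,0,4]' 80; python3 - <<'E'
from h import *
for i in range(4):
    snap("top"); S=sensors.sense(); print(S["time"],S["tool_pos"].round(2),S["tcp_rot"].round(2),S["ft_force"].round(1),S["wrist_torque"].round(2))
E
```

```text
time: 22.4
tool_pos: [601.1, 80.6, 109.4]
tcp_rot: [179.1, -2.1, 85.6]
ft_force: [11.1, -0.9, -8.7]
finger_gap: 7.1
time: 22.48
tool_pos: [601.1, 80.6, 109.4]
tcp_rot: [179.0, -2.1, 85.5]
ft_force: [9.3, 0.6, -5.4]
finger_gap: 7.1
22.5333 [601.07  80.56 109.38] [178.96  -2.14  85.55] [ 9.   0.3 -3.8] [-0.11 -1.53 -0.16]
22.5833 [601.1   80.59 109.41] [178.96  -2.15  85.55] [ 8.2  0.7 -4.5] [-0.1  -1.51 -0.23]
22.6333 [601.11  80.6  109.42] [178.97  -2.15  85.55] [ 8.3  0.2 -3.9] [-0.12 -1.52 -0.25]
22.6833 [601.1   80.58 109.38] [178.97  -2.15  85.55] [ 9.1 -0.6 -3.8] [-0.08 -1.51 -0.24]
```

```bash
python3 -m pendant '[-1.0,0,-1.0,0,4]' 80; python3 - <<'E'
from h import *
for i in range(4):
    s=snap("side"); S=sensors.sense(); print(S["time"],S["tool_pos"].round(2),S["tcp_rot"].round(2),S["ft_force"].round(1),S["wrist_torque"].round(2))
cv2.imwrite("pics/n4.png",overlay(s,"",235,165,55,55,10.5,[],False))
E
```

```text
time: 22.77
tool_pos: [601.2, 80.6, 109.3]
tcp_rot: [178.8, -2.2, 85.5]
ft_force: [3.3, 1.4, 5.4]
finger_gap: 6.9
22.8167 [601.14  80.61 109.29] [178.82  -2.17  85.54] [6.9 0.2 0.4] [-0.09 -1.1  -0.18]
22.8667 [601.17  80.58 109.32] [178.82  -2.17  85.54] [ 7.4  0.7 -0.6] [-0.12 -1.08 -0.22]
22.9167 [601.16  80.61 109.31] [178.82  -2.17  85.54] [6.5 0.  0.3] [-0.08 -1.1  -0.27]
22.9667 [601.16  80.59 109.3 ] [178.82  -2.16  85.54] [ 6.8 -0.5  1.3] [-0.16 -1.1  -0.21]
```

View pics/n4.png

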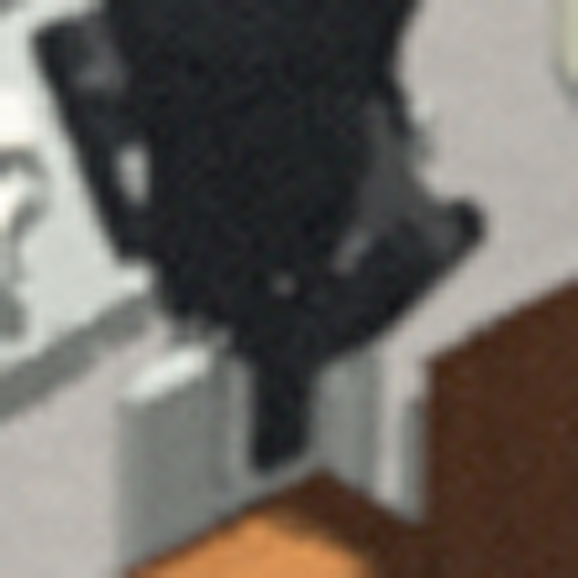

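```bash
python3 - <<'E'
from h import *
s=snap("side"); cv2.imwrite("pics/z.png",s["frame"])
S=sensors.sense(); print(S["time"],S["tool_pos"].round(2),S["ft_force"].round(1))
E
```

```text
23.0167 [601.19  80.63 109.32] [6.9 0.5 1. ]
```

View pics/z.png

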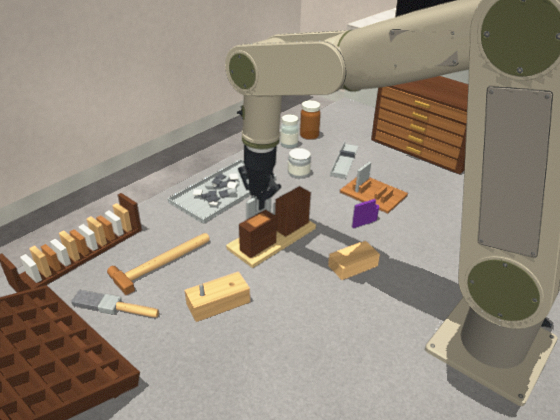

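The side view shows the leaf held at (260,205) against the door stile. The short pin (202,290), blank (363,175), purple leaf (365,213), mallet, brush and planer are where they started. Handing in.

```bash
python3 -c "
from bench import job
print(job.hand_in())"
```

```text
the job is handed in; nothing more can be done
None
```

I handed the job in at about 23 s. The long pin is in the fixed knuckle, and the bare steel leaf hangs on it, gripped and pressed against the door stile. No verdict was reported.

- **Pin:** I let go of it part way down and it dropped. I then pressed it with closed fingertips and met the stop (13–15 N) at z ≈ 109. The side view showed its top at the expected 110 mm.
- **Leaf:** I lowered it swung open by about 13°, felt it land on the fixed knuckle (TCP z 109.4), and swung it flat. In the last readings it was being pushed at the stile with about 7 N and was resting lightly on the knuckle. Those readings held steady over several samples. The tool yaw of 85.5° matches the measured stile direction of about 85–86°.
- **Other things:** In the last side view the short pin, blank plate, purple leaf and the other bench items I could see were where they started.

Three checks were less than clean:
- **Tilt:** Each push tipped the tool slightly, and it ended about 1.2° off vertical across the plate. The bottom of the plate may be about 0.5 mm off the wood. I had no way to correct tilt.
- **Cameras:** The two disagreed by about 4 mm in y. I aimed by relative positions and the contact force instead.
- **Views:** The arm hid the hinge from the top camera, so the final fit was checked only by the side view, the pose and the force.

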